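Fit the window lid of a vibratory finisher and take off its cover

ROBOT

A 6-joint arm with a two-finger parallel gripper is mounted at the origin on a cart in front of the work surface, level with it; the furniture and walls round the work are solid. World frame = base frame: x ahead of the robot, y to its left, z up, the work surface at z = 0. Lengths are in m, angles in rad, forces in N, time in s.
With the tool pointing down it reaches from about 0.225 to 0.875 m from the base axis. Payload 3.4 kg.
Tool frame: the origin (TCP) lies at the very end of the fingers, on their centre line; the grasp point (between the pads) lies behind it (manip.grasp_offset is the z of the grasp point in the tool frame, in m); z points along the fingers, y is the line along which they close (so a half turn about z gives the same grasp; the last joint's range is limited). The gripper opens to 85 mm and grips with 20 to 120 N. Pads are 22 mm wide; open, the fingers measure 114 mm over their backs; the gripper's body (76 mm by 85 mm) begins 54 mm behind the grasp point. The pads swing forward as they close: fully open they stand 13 mm farther back than shut.
Start: joints at [1.057, 0.276, 1.505, -0, 1.361, -0.121], TCP at [0.22, 0.531, 0.195] pointing down, gripper open.
Joint ranges: [-2.89, 2.89], [-0.75, 2.08], [0.22, 2.7], [-1.18, 4.32], [0.11, 2.71], [-2.7, 2.7]. Speed limits (rad/s): [2.57, 2.57, 3.14, 3.14, 3.14, 3.14].

INTERFACE

Orientations are given as a unit quaternion [w, x, y, z].
In Python, from rig import manip gives the robot as it stands.
- The arm moves only by the shell command python3 -m pendant 'ROWS' [FORCE]. ROWS is JSON, a list of rows, each an object of numbers: "dx", "dy", "dz": the shift along the tool's x, y, z in m; "rx", "ry", "rz": the turn, a rotation vector about the tool's x, y, z in degrees; "hand": the finger opening in m, from 0 to 0.0854. In form: [{"dx": .., "dy": .., "dz": .., "rx": .., "ry": .., "rz": .., "hand": ..}, ...]. A call has 1 to 12 rows; each row shifts and turns the commanded pose from where the row before left it, along the tool's axes as they then stand; what a row does not reach is not made up. A row lasts 1/12 s, in which the tool goes at most 41.7 mm and 7.16 degrees, less where a joint would pass 70% of its speed; a pose out of reach is approached as far as the arm can. A call is refused whole if a number of a shift passes 0.0417 or a number of a turn 7.16, either way. A call with a gripper value outside its range is refused whole. The fingers move at their own pace and stop on an object; FORCE is the grip in N (left out, the last holds). Time passes only in rows, so rows that do not move let the fingers close. It gives the time, the measured TCP pose, the force, the opening and the grip force at its end, in the units of the state.
- manip.get_state(): the state, without advancing time (a new reading comes with each control period).
- manip.get_image(name): name is "scene" or "top"; returns a dict with "frame" (384x512x3 uint8, red, green, blue), "fx", "fy", "cx", "cy" (pixels), "distortion" ([k1, k2, p1, p2, k3] as OpenCV has them; the pictures are not rectified), "position" and "attitude" of the camera in the world. Camera axes: x right, y up, looking along -z (the intrinsics and any distortion apply to the point x, -y, -z); pixel columns grow to the right and rows downward; lengths in m; the calibration is good to about 2 mm. A picture is of the moment at which its call begins. There is no depth.
- manip.sign_off(): hands the job in; it is judged then, once.
The state is a dict: "clock": time; "qpos": joint angles; "qd": joint speeds; "effort": joint torques, N m; "position": TCP position; "ee_rot": TCP orientation; "contact_force": force on the tool from outside, world axes, zero at the start; "moment": the same for the moment, N m; "width": finger opening in m; "gripper_force": force on a finger pad.
Only numpy, scipy, OpenCV 4.12 (cv2) and the standard library are available. Lean on these libraries where they do the work, as an engineer would, in place of code of your own. Each camera call takes 0.05 s, during which the arm holds its last target. There are 200 camera calls.

TASK

The bench finisher is loaded; get it ready to run with a clear view of the work: first slide its guard window, the one with the yellow handle, fully open. Then pick up the window lid by its steel stem with the blue protective cover still nested on it, and lower the two together until the lid is seated flat in the bowl's mouth before you let go of the stem. Finally lift the cover alone (it has a ribbed collar to grip) well clear of the stem, leaving the window lid seated and the guard open, and finish still holding the cover level in the air above the bowl, with the other things on the bench left where they are.

Things in the scene. Friction and masses are not known exactly. Their poses are not given: they have to be found in the camera images.
- finisher: Vibratory finisher fixed to the bench: grey box 236 mm long (its x) x 150 mm wide (its y), deck 80 mm above the bench; origin under its centre, x axis pointing from the dark front panel (switch and dial, towards the robot) to the back. Two aluminium guard rails run along its x, at y = +/-60 to 74 mm, up to 98 mm above the bench. The round steel bowl is at x = -55 mm.
- bowl_mouth (a point): Centre of the round mouth of the bowl, at the top of its steel rim, 86 mm above the bench: bore 72 mm, rim 85 mm outside and 6 mm proud of the deck. Axes as the finisher's.
- guard (a joint): Travel in m of the clear guard window (108 mm along its rails) towards the finisher's back: 0 covers the bowl's mouth, 0.112 is fully open against its stop. About 1.5 N of friction; it stays where it is left.
- guard_handle (a point): Middle of the yellow bar of the guard's handle, a D-handle: round bar 10 mm thick, 60 mm long along the finisher's y, its axis 120 mm above the bench and 26 mm above the window, free underneath between its two legs. It moves with the guard along the finisher's x.
- window_lid: Inner lid, 0.18 kg: clear disc in a black rubber flange 86 mm wide, 5 mm thick, over a plug 66 mm wide and 12 mm deep, with an upright steel stem 16 mm thick, red on top. Origin: centre of the plug's underside, z up; flange from z = 12 to 17 mm. Starts standing on its plug on the bench. Seated, the flange lies on the bowl's rim and the origin is 12 mm below bowl_mouth.
- stem_top (a point): Centre of the top of the window lid's stem, 70 mm above the lid's origin. 26 mm of bare stem stands out above the cover's collar: grip it there to carry both lids (the cover just rests on the flange).
- cover: Outer lid, 0.10 kg: blue cover 97 mm wide, 5 mm thick, with a skirt reaching 7 mm below its plate and a ribbed collar 34 mm wide, 22 mm high in the middle; the stem passes through its 22 mm bore with play. Origin: centre of the plate's underside, z up; nested, 17 mm above the window lid's origin. It lifts off straight up; the skirt clears the stem after 60 mm.
- collar_top (a point): Centre of the top of the cover's collar, 27 mm above the cover's origin: grip the collar's outside in the 22 mm below this, with the stem standing up 26 mm between the fingers.
- elbow_a: Copper pipe elbow 55x55x26 mm lying on the bench: a bystander. Origin under its centre.
- marker: White and green marker pen 17x135x16 mm lying near the front edge: a bystander. Origin under its centre.
- elbow_b: Copper pipe elbow 49x49x22 mm lying between the finisher and the front edge of the bench: a bystander. Origin under its centre.

How it is judged:
On the way, in this order (a step that is already met when the one before it is completed fails the run):
1. the guard is slid fully open while both lids still wait nested on the bench (value of joint guard above 0.104 m and height (world z) of window_lid below 0.01 m and z of cover in the frame of window_lid below 0.021 m), for 0.1 s.
2. both lids, still nested, are carried by the window lid's stem over the finisher (height (world z) of window_lid above 0.09 m and contact force between the fingers and window_lid above 1 N and z of cover in the frame of window_lid below 0.022 m and horizontal distance between window_lid and bowl_mouth below 0.05 m), for 0.1 s.
3. the lids are lowered into the bowl's mouth, cover still on and stem still held (z of window_lid in the frame of bowl_mouth below -0.008 m and horizontal distance between window_lid and bowl_mouth below 0.005 m and contact force between the fingers and window_lid above 1 N and z of cover in the frame of window_lid below 0.022 m), for 0.1 s.
4. the stem is let go with the window lid seated flat and the cover still on it (z of window_lid in the frame of bowl_mouth below -0.01 m and angle between window_lid's own z axis and vertical below 0.05 rad and contact force between the fingers and window_lid below 0.1 N and z of cover in the frame of window_lid below 0.022 m), for 0.1 s.
At the end, for the whole second after the job is handed in: Cover held by the fingers alone, still, level within 0.2 rad, origin 80 mm or more above the window lid's, within 120 mm of the bowl's centre; lid seated (within 2 mm of fully down, 5 mm of centre, 0.05 rad), untouched by the robot; guard open 104 mm or more (z of cover in the frame of window_lid above 0.08 m and horizontal distance between cover and bowl_mouth below 0.12 m and angle between cover's own z axis and vertical below 0.2 rad and contact force between the fingers and cover above 1 N and contact force between cover and window_lid below 0.05 N and contact force between cover and finisher below 0.05 N and linear speed of cover below 0.03 m/s and z of window_lid in the frame of bowl_mouth below -0.01 m and horizontal distance between window_lid and bowl_mouth below 0.005 m and angle between window_lid's own z axis and vertical below 0.05 rad and contact force between each of the arm, the fingers and window_lid below 0.1 N and linear speed of window_lid below 0.01 m/s and value of joint guard above 0.104 m); the arm keeps its last pose, push and grip.
It fails at once if a lid is tipped over (angle between any of window_lid, cover's own z axis and vertical above 0.6 rad).
It fails at once if the cover is lifted off while the window lid is not yet over the bowl's mouth (z of cover in the frame of window_lid above 0.04 m and horizontal distance between window_lid and bowl_mouth above 0.02 m).
It fails at once if a bystander is disturbed (distance of any of elbow_a, elbow_b, marker from where it was at the start of the episode above 0.02 m).
It also fails if it takes over 61 s, if anything falls off the work surface, if the arm or the gripper's body presses on something with over 40 N, if the wrist force passes 120 N, or if a joint passes its speed limit or range.

## Working session

There is one attempt and no reset: what is moved stays moved. The work goes in short steps, Python scripts to look and compute and a shell command to move; the robot and the scene stay as the last step left them, time stands still between calls to the robot, and variables do not carry over. Pictures are saved under pics/ and viewed, at most 10 in all, crops included, and the job is handed in when it is done.

```bash
mkdir -p pics; python3 - <<'E'
from rig import manip
import cv2
print(manip.get_state(), manip.grasp_offset)
for n in("scene","top"):
    d=manip.get_image(n); cv2.imwrite(f"pics/{n}0.png",cv2.resize(d["frame"][:,:,::-1],(800,600),interpolation=cv2.INTER_CUBIC))
    print({k:v for k,v in d.items() if k!="frame"})
E
```

```text
{'clock': 0.0, 'qpos': array([ 1.05701114e+00,  2.76606257e-01,  1.50613067e+00, -7.17325288e-06,
        1.36066675e+00, -1.21003924e-01]), 'qd': array([-0.0008146 ,  0.00084956, -0.0009996 ,  0.00065407, -0.00167334,
       -0.00014173]), 'effort': array([ 4.06503941e-04, -4.16785240e+01, -2.45802355e+01, -3.87684195e-04,
        1.11301109e-02, -1.35552591e-05]), 'position': array([0.21980872, 0.53069902, 0.19363431]), 'ee_rot': array([-2.79270967e-04,  1.95129806e-01,  9.80777008e-01, -8.61376334e-04]), 'contact_force': array([ 0.60133404,  1.719709  , -0.20148992]), 'moment': array([ 0.00675327, -0.0119412 ,  0.01829021]), 'gripper_force': 0.0, 'width': 0.08524864195973376} -0.0187
{'fx': 456.68194092170125, 'fy': 456.68194092170125, 'cx': 257.3095443806681, 'cy': 188.92775198998245, 'distortion': array([0.04155148, 0.        , 0.        , 0.        , 0.        ]), 'position': array([-0.02552394, -0.61874187,  0.76399234]), 'attitude': array([ 0.8417079 ,  0.34156415, -0.16799121, -0.38293694])}
{'fx': 425.85933708044433, 'fy': 425.85933708044433, 'cx': 260.5031814812282, 'cy': 188.65338890389398, 'distortion': array([0.01287408, 0.        , 0.        , 0.        , 0.        ]), 'position': array([ 0.41638275, -0.19395073,  1.12466546]), 'attitude': array([ 0.70872394,  0.02428868, -0.02581533, -0.70459492])}
```

View pics/scene0.png

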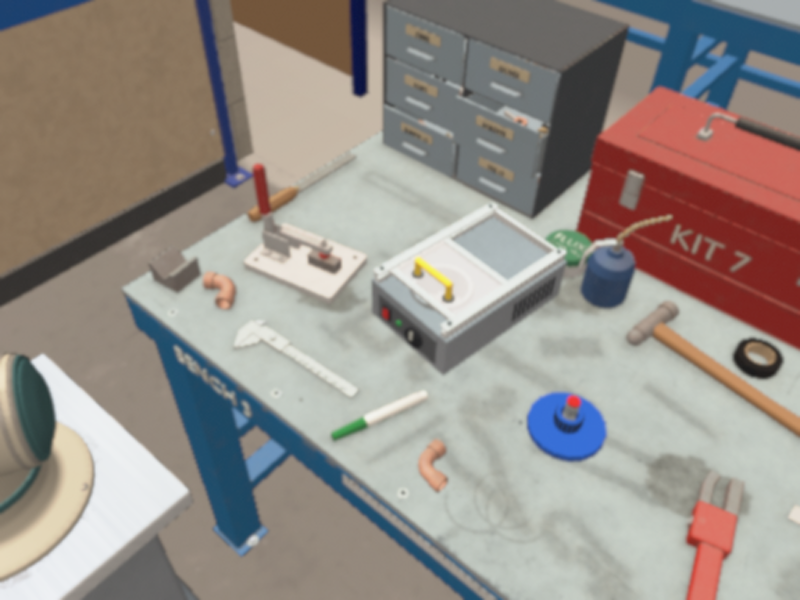

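View pics/top0.png

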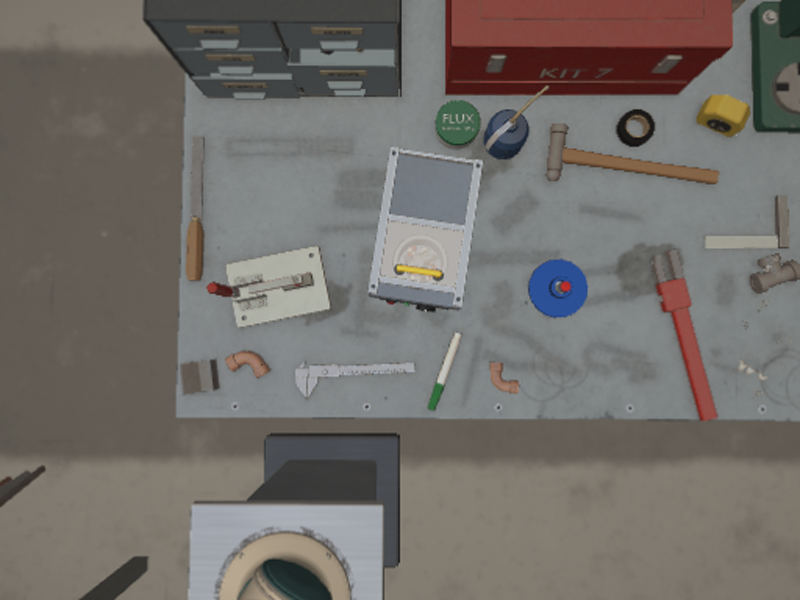

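The scene view shows the yellow handle near (433,275)/800 and the stem's red top near (573,402). The top view shows the finisher at (370–482,148–310), its handle near (418,270), and the cover at (558,288). I'll enlarge these areas in both views.

```bash
cat > h.py <<'E'
import numpy as np, cv2
from scipy.spatial.transform import Rotation as R
from rig import manip
def img(n): return manip.get_image(n)
def unproj(d,uv,z):
    K=np.array([[d["fx"],0,d["cx"]],[0,d["fy"],d["cy"]],[0,0,1]])
    p=cv2.undistortPoints(np.array([[uv]],float),K,d["distortion"])[0,0]
    r=R.from_quat(d["attitude"],scalar_first=True).apply([p[0],-p[1],-1])
    c=d["position"]; return c+r*(z-c[2])/r[2]
def crop(d,x,y,w,h,k): # pixel = x + col/k
    return cv2.resize(d["frame"][y:y+h,x:x+w,::-1],None,fx=k,fy=k,interpolation=cv2.INTER_CUBIC)
E
python3 - <<'E'
from h import *
t=img("top"); s=img("scene")
a=crop(t,230,90,100,112,5); b=crop(t,330,160,60,56,5)
c=crop(s,330,245,60,56,5)
cv2.imwrite("pics/c1.png",np.hstack([a,np.vstack([b,c])]))
cv2.imwrite("pics/c2.png",crop(s,230,125,140,115,5))
E
```

```text
(no output)
```

View pics/c1.png

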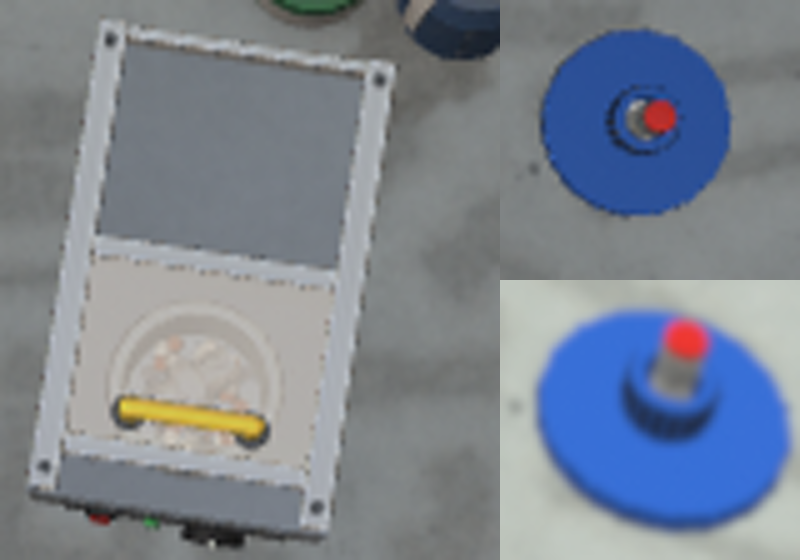

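View pics/c2.png

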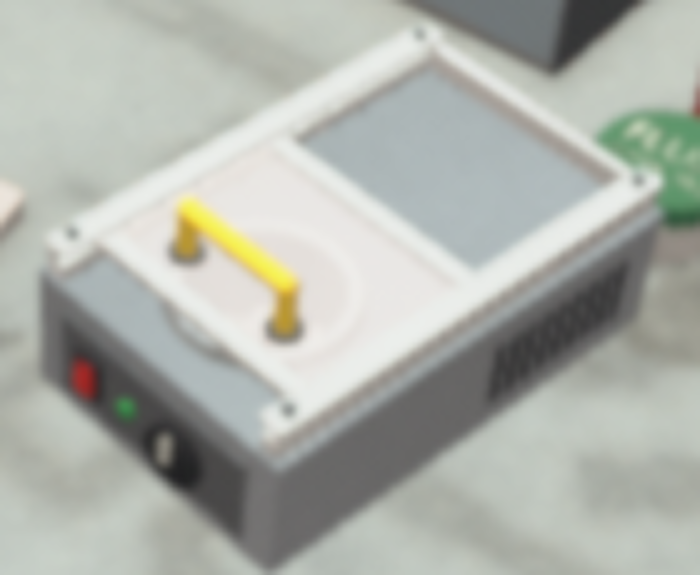

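```bash
cat > m.py <<'E'
from h import *
t=img("top"); s=img("scene")
def q(d,c,off,z): return unproj(d,((c[0]+.5)/5-.5+off[0],(c[1]+.5)/5-.5+off[1]),z)
T=(230,90);S=(230,125)
for nm,d,o,pts,h in(("top",t,T,[(110,40),(380,80),(44,467),(317,508)],[(118,410),(268,428)]),("scene",s,S,[(420,36),(638,180),(72,233),(290,410)],[(185,207),(295,286)])):
    P=np.array([q(d,c,o,.098) for c in pts]); print(nm,P[:,:2].round(4).tolist(),"mean",P.mean(0)[:2])
    v=P[0]+P[1]-P[2]-P[3]; print(" yaw",np.degrees(np.arctan2(v[1],v[0])),"len",np.linalg.norm(v)/2, "wid",np.linalg.norm(P[0]-P[1]),np.linalg.norm(P[2]-P[3]))
    H=np.array([q(d,c,o,.120) for c in h]); v=H[0]-H[1]; print(" handle",H.mean(0),np.linalg.norm(v),np.degrees(np.arctan2(v[1],v[0]))-90)
print("stem",q(t,(160,116),(330,160),.07),q(s,(186,60),(330,245),.07))
print("cover disc",q(t,(135,122),(330,160),.022))
print("bowl rim seen",q(t,(195,387),T,.086))
E
python3 m.py
```

```text
top [[0.713, -0.1728], [0.6939, -0.3053], [0.5027, -0.1424], [0.4836, -0.2745]] mean [ 0.59828885 -0.223756  ]
 yaw -8.273275055871471 len 0.2125539263626394 wid 0.13380014568952403 0.13346402758190765
 handle [ 0.52407897 -0.21394846  0.12      ] 0.0716393657719579 -6.534375716310507
scene [[0.7167, -0.176], [0.6979, -0.307], [0.5065, -0.1444], [0.4875, -0.277]] mean [ 0.60215006 -0.22610045]
 yaw -8.328205078921103 len 0.21253690771277436 wid 0.13237469043780287 0.13397270937536235
 handle [ 0.5289675  -0.21632495  0.12      ] 0.06372540459401903 -5.996234466408794
stem [ 0.50733135 -0.44713235  0.07      ] [ 0.50758923 -0.45152997  0.07      ]
cover disc [ 0.5082662 -0.4456446  0.022    ]
bowl rim seen [ 0.54351369 -0.21554457  0.086     ]
```

```bash
python3 -m pendant '[{"rz":6.9,"dz":-0.006},{"rz":6.9,"dz":-0.006},{"rz":6.9,"dz":-0.006},{"rz":6.9,"dz":-0.006},{"rz":6.9,"dz":-0.006},{"rz":6.9,"dz":-0.006},{"rz":6.9,"dz":-0.006},{"rz":6.9,"dz":-0.006},{"rz":6.9,"dz":-0.006},{"rz":6.9,"dz":-0.006},{"rz":6.8,"dz":-0.006},{"hand":0.05}]'
cat >> h.py <<'E'
def go(x,y,z): # tool-axis shift needed
    s=manip.get_state(); r=R.from_quat(s["ee_rot"],scalar_first=True)
    y_=r.apply([0,1,0]); print("t",s["clock"],"pos",s["position"].round(4),"yaw",np.degrees(np.arctan2(y_[1],y_[0])).round(2),"tilt",r.apply([0,0,1]).round(4),"w",s["width"],"F",s["contact_force"].round(1))
    print("shift",r.inv().apply(np.array([x,y,z])-s["position"]).round(4))
E
python3 -c "
from h import *
go(.5265,-.216,.2)"
```

```text
t 0.3 pos [0.22   0.5311 0.1942] yaw 67.49 tilt [-3.e-04 -5.e-04 -1.e+00] w 0.08525188343143944 F [-0.3  0.1  0.6]
shift [-0.5691 -0.5728 -0.0055]invalid input
```

```bash
python3 -m pendant '[{"dx":0,"dy":0,"dz":-0.006,"rx":0,"ry":0,"rz":6.9,"hand":0.05}]'; python3 -m pendant '[{"rz":6.9,"dz":-0.006}]';python3 -m pendant '[{"dz":-0.006,"hand":0.05}]'
```

```text
clock: 0.38
position: [0.2197, 0.5304, 0.1993]
ee_rot: [-0.0, 0.255, 0.967, -0.001]
contact_force: [-1.1, -1.1, 0.4]
width: 0.0753
gripper_force: 0.0invalid input
invalid input
```

```bash
python3 -m pendant '[{"dx":0,"dy":0,"dz":-0.006,"rx":0,"ry":0,"rz":6.9,"hand":0.05},{"dx":0,"dy":0,"dz":-0.006,"rx":0,"ry":0,"rz":6.9,"hand":0.05},{"dx":0,"dy":0,"dz":-0.006,"rx":0,"ry":0,"rz":6.9,"hand":0.05},{"dx":0,"dy":0,"dz":-0.006,"rx":0,"ry":0,"rz":6.9,"hand":0.05},{"dx":0,"dy":0,"dz":-0.006,"rx":0,"ry":0,"rz":6.9,"hand":0.05},{"dx":0,"dy":0,"dz":-0.006,"rx":0,"ry":0,"rz":6.9,"hand":0.05},{"dx":0,"dy":0,"dz":-0.006,"rx":0,"ry":0,"rz":6.9,"hand":0.05},{"dx":0,"dy":0,"dz":-0.006,"rx":0,"ry":0,"rz":6.9,"hand":0.05},{"dx":0,"dy":0,"dz":-0.006,"rx":0,"ry":0,"rz":6.9,"hand":0.05},{"dx":0,"dy":0,"dz":-0.006,"rx":0,"ry":0,"rz":6.9,"hand":0.05},{"dx":0,"dy":0,"dz":0,"rx":0,"ry":0,"rz":0,"hand":0.05},{"dx":0,"dy":0,"dz":0,"rx":0,"ry":0,"rz":0,"hand":0.05}]' >/dev/null
python3 -c "
from h import *
go(.5265,-.2155,.2)"
```

```text
t 1.3833 pos [0.2201 0.5313 0.2607] yaw -8.23 tilt [ 3.e-04  6.e-04 -1.e+00] w 0.05015437252187081 F [ 0.   0.5 -0.5]
shift [-0.6953  0.4101  0.0604]
```

```bash
python3 -m pendant '[{"dx":-0.032,"dy":0.018,"dz":0,"rx":0,"ry":0,"rz":0,"hand":0.05},{"dx":-0.032,"dy":0.018,"dz":0,"rx":0,"ry":0,"rz":0,"hand":0.05},{"dx":-0.032,"dy":0.018,"dz":0,"rx":0,"ry":0,"rz":0,"hand":0.05},{"dx":-0.032,"dy":0.018,"dz":0,"rx":0,"ry":0,"rz":0,"hand":0.05},{"dx":-0.032,"dy":0.018,"dz":0,"rx":0,"ry":0,"rz":0,"hand":0.05},{"dx":-0.032,"dy":0.018,"dz":0,"rx":0,"ry":0,"rz":0,"hand":0.05},{"dx":-0.032,"dy":0.018,"dz":0,"rx":0,"ry":0,"rz":0,"hand":0.05},{"dx":-0.032,"dy":0.018,"dz":0,"rx":0,"ry":0,"rz":0,"hand":0.05},{"dx":-0.032,"dy":0.018,"dz":0,"rx":0,"ry":0,"rz":0,"hand":0.05},{"dx":-0.032,"dy":0.018,"dz":0,"rx":0,"ry":0,"rz":0,"hand":0.05},{"dx":-0.032,"dy":0.018,"dz":0,"rx":0,"ry":0,"rz":0,"hand":0.05},{"dx":-0.032,"dy":0.018,"dz":0,"rx":0,"ry":0,"rz":0,"hand":0.05}]'
python3 -m pendant '[{"dx":-0.032,"dy":0.02,"dz":0.005,"rx":0,"ry":0,"rz":0,"hand":0.05},{"dx":-0.032,"dy":0.02,"dz":0.005,"rx":0,"ry":0,"rz":0,"hand":0.05},{"dx":-0.032,"dy":0.02,"dz":0.005,"rx":0,"ry":0,"rz":0,"hand":0.05},{"dx":-0.032,"dy":0.02,"dz":0.005,"rx":0,"ry":0,"rz":0,"hand":0.05},{"dx":-0.032,"dy":0.02,"dz":0.005,"rx":0,"ry":0,"rz":0,"hand":0.05},{"dx":-0.032,"dy":0.02,"dz":0.005,"rx":0,"ry":0,"rz":0,"hand":0.05},{"dx":-0.032,"dy":0.02,"dz":0.005,"rx":0,"ry":0,"rz":0,"hand":0.05},{"dx":-0.032,"dy":0.02,"dz":0.005,"rx":0,"ry":0,"rz":0,"hand":0.05},{"dx":-0.032,"dy":0.018,"dz":0.005,"rx":0,"ry":0,"rz":0,"hand":0.05},{"dx":-0.024,"dy":0.018,"dz":0.005,"rx":0,"ry":0,"rz":0,"hand":0.05},{"dx":0,"dy":0,"dz":0,"rx":0,"ry":0,"rz":0,"hand":0.05},{"dx":0,"dy":0,"dz":0,"rx":0,"ry":0,"rz":0,"hand":0.05}]' >/dev/null
python3 -c "
from h import *
go(.5265,-.2155,.104)
s=img('scene'); cv2.imwrite('pics/a1.png',crop(s,200,60,180,150,4))"
```

```text
clock: 2.38
position: [0.3775, 0.1181, 0.2602]
ee_rot: [-0.0, 0.756, 0.655, -0.0]
contact_force: [0.4, 0.1, 0.5]
width: 0.0504
gripper_force: 0.0
t 3.3833 pos [ 0.5256 -0.2185  0.2088] yaw -8.41 tilt [-0.0026  0.0019 -1.    ] w 0.04992568286814638 F [-0.1  1.   0.2]
shift [0.0029 0.0007 0.1048]
```

View pics/a1.png

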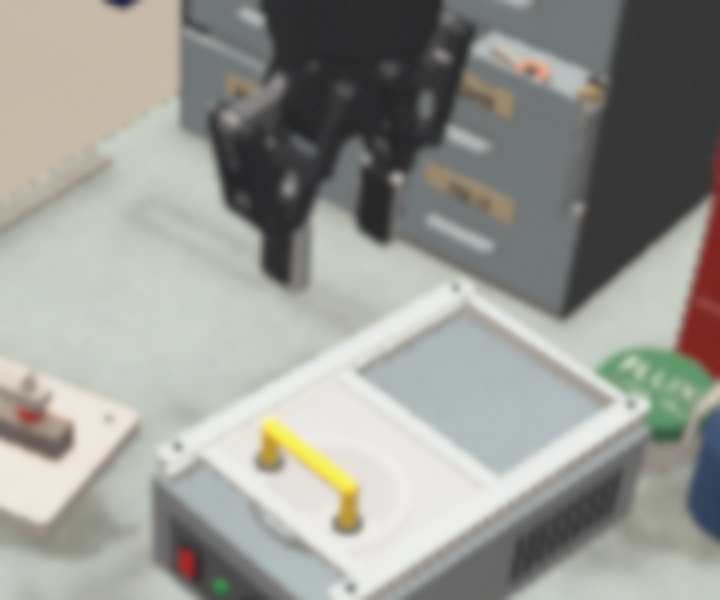

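The picture shows the fingers around (285,260) and (380,220) in the crop, above the bar at (310,460) and spread along the finisher's x, as planned. Next: go down and grip the bar.

```bash
python3 -m pendant '[{"dx":0.003,"dy":0,"dz":0.03,"rx":0,"ry":0,"rz":0,"hand":0.05},{"dx":0,"dy":0,"dz":0.03,"rx":0,"ry":0,"rz":0,"hand":0.05},{"dx":0,"dy":0,"dz":0.025,"rx":0,"ry":0,"rz":0,"hand":0.05},{"dx":0,"dy":0,"dz":0.018,"rx":0,"ry":0,"rz":0,"hand":0.05},{"dx":0,"dy":0,"dz":0,"rx":0,"ry":0,"rz":0,"hand":0.05},{"dx":0,"dy":0,"dz":0,"rx":0,"ry":0,"rz":0,"hand":0.0},{"dx":0,"dy":0,"dz":0,"rx":0,"ry":0,"rz":0,"hand":0.0},{"dx":0,"dy":0,"dz":0,"rx":0,"ry":0,"rz":0,"hand":0.0},{"dx":0,"dy":0,"dz":0,"rx":0,"ry":0,"rz":0,"hand":0.0},{"dx":0,"dy":0,"dz":0,"rx":0,"ry":0,"rz":0,"hand":0.0}]' 30
python3 -c "
from h import *
go(.5265,-.2155,.104)"
```

```text
clock: 4.27
position: [0.5271, -0.2148, 0.1088]
ee_rot: [0.001, 0.757, 0.653, 0.0]
contact_force: [-1.0, 0.7, 0.3]
width: 0.0002
gripper_force: 0.0
t 4.2667 pos [ 0.5271 -0.2148  0.1088] yaw -8.39 tilt [ 0.0021 -0.001  -1.    ] w 0.00016925433987484545 F [-1.   0.7  0.3]
shift [-0.0008 -0.0005  0.0048]
```

```bash
python3 -c "
from h import *
s=img('scene'); a=crop(s,215,90,130,130,4);t=img('top'); b=crop(t,230,90,65,130,4)
cv2.imwrite('pics/a2.png',np.hstack([a,b]))"
```

```text
(no output)
```

View pics/a2.png

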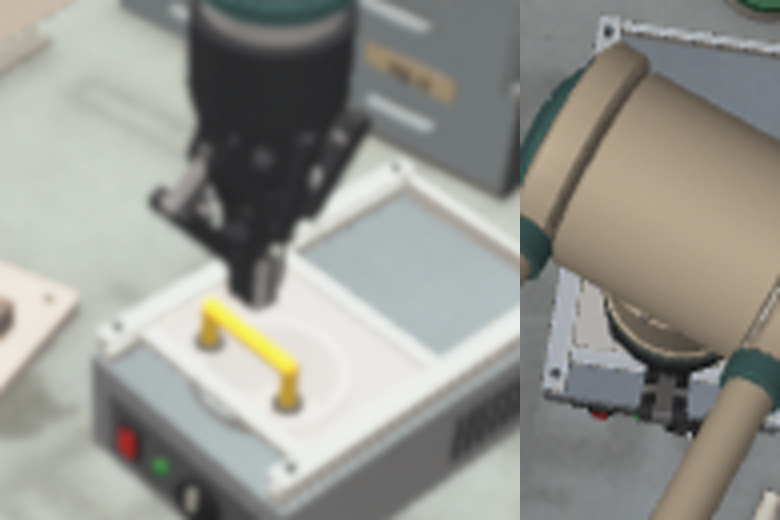

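The fingers closed fully shut, without the bar. Their tip is at (258,303) in the crop, and the bar's middle at (250,338). I'll check this against the projection of the TCP.

```bash
python3 - <<'E'
from h import *
s=img('scene')
st=manip.get_state()
print(st["position"])
K=np.array([[s["fx"],0,s["cx"]],[0,s["fy"],s["cy"]],[0,0,1]])
def pj(p):
    c=R.from_quat(s["attitude"],scalar_first=True).inv().apply(np.array(p)-s["position"])
    return cv2.projectPoints(np.array([[c[0],-c[1],-c[2]]]),np.zeros(3),np.zeros(3),K,s["distortion"])[0].ravel()
p=st["position"]
print("tcp",pj(p),"bar .5265",pj([.5265,-.2155,.12]),"tip at z",[ (z,unproj(s,(279.5,165.7),z).round(4).tolist()) for z in(.1,.109,.12,.13,.14,.15)])
E
```

```text
[ 0.52661562 -0.21469543  0.10797707]
tcp [275.78401486 178.2042294 ] bar .5265 [276.34606832 174.19691812] tip at z [(0.1, [0.569, -0.1913, 0.1]), (0.109, [0.5609, -0.1971, 0.109]), (0.12, [0.5511, -0.2042, 0.12]), (0.13, [0.5421, -0.2106, 0.13]), (0.14, [0.5332, -0.217, 0.14]), (0.15, [0.5242, -0.2235, 0.15])]
```

```bash
cat >> h.py <<'E'
def pj(s,p):
    K=np.array([[s["fx"],0,s["cx"]],[0,s["fy"],s["cy"]],[0,0,1]])
    c=R.from_quat(s["attitude"],scalar_first=True).inv().apply(np.array(p)-s["position"])
    return cv2.projectPoints(np.array([[c[0],-c[1],-c[2]]]),np.zeros(3),np.zeros(3),K,s["distortion"])[0].ravel()
E
python3 - <<'E'
from h import *
s=img('scene')
c=pj(s,[.5256,-.2185,.2088]);print("a1 expected tcp crop",(c-[200,60]+.5)*4, "15mm up", (pj(s,[.5256,-.2185,.2238])-[200,60]+.5)*4)
d=manip.get_image('scene')["frame"].astype(int); print(abs(d-s["frame"]).max())
a=s["frame"][:,:,::-1].copy()
p=manip.get_state()["position"]
big=crop(s,240,120,75,75,8)
for q in (p,p+[0,0,.0187],p+[0,0,.04]): cv2.circle(big,tuple(int(v) for v in (pj(s,q)-[240,120]+.5)*8),4,(0,255,0),-1)
cv2.imwrite('pics/a3.png',big)
E
```

```text
a1 expected tcp crop [320.56707805 327.53012902] 15mm up [322.35650769 302.78174433]
16
```

View pics/a3.png

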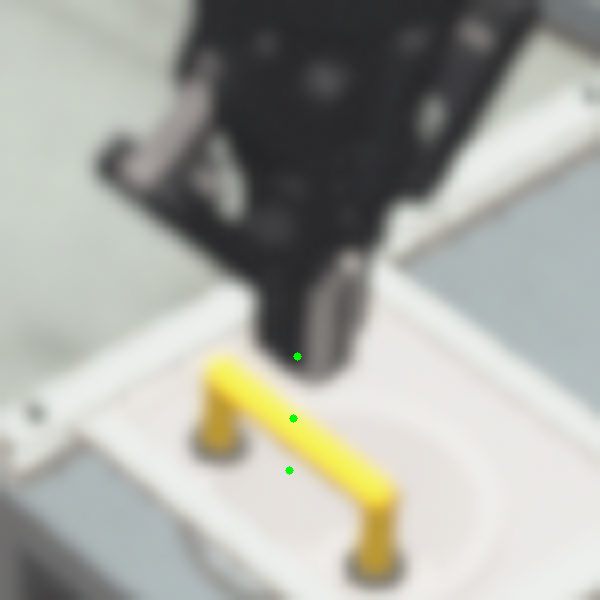

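```bash
python3 - <<'E'
from h import *
s=img('scene');t=img('top')
print("origin in top (800 scale)",pj(t,[0,0,0])*800/512)
st=manip.get_state()
us,ut=(253.7,140.6),(266.0,190)
a=np.array(s["position"]);da=unproj(s,us,0)-a;b=np.array(t["position"]);db=unproj(t,ut,0)-b
l=np.linalg.lstsq(np.c_[da,-db],b-a,rcond=None)[0]
A,B=a+da*l[0],b+db*l[1];print("knuckle",A,B)
r=R.from_quat(st["ee_rot"],scalar_first=True);print("tool frame",r.inv().apply((A+B)/2-st["position"]))
E
```

```text
origin in top (800 scale) [285.39978092 596.60465299]
knuckle [ 0.47034465 -0.20025488  0.23425531] [ 0.47680207 -0.20721986  0.23479761]
tool frame [ 0.00302811 -0.05382095 -0.12704891]
```

Triangulating the knuckle puts the gripper in the right place sideways. Vertically, the fingertips look about 30 mm higher than the reported TCP, which would explain missing the bar. I'll measure the offset with a gentle touch on the bar's top (z = 0.125).

```bash
python3 -m pendant '[{"dx":0,"dy":0,"dz":0.004,"rx":0,"ry":0,"rz":0,"hand":0.0},{"dx":0,"dy":0,"dz":0.003,"rx":0,"ry":0,"rz":0,"hand":0.0},{"dx":0,"dy":0,"dz":0,"rx":0,"ry":0,"rz":0,"hand":0.0},{"dx":0,"dy":0,"dz":0,"rx":0,"ry":0,"rz":0,"hand":0.0}]'
for i in 1 2; do echo; done
python3 -m pendant '[{"dx":0,"dy":0,"dz":0.002,"rx":0,"ry":0,"rz":0,"hand":0.0},{"dx":0,"dy":0,"dz":0,"rx":0,"ry":0,"rz":0,"hand":0.0},{"dx":0,"dy":0,"dz":0,"rx":0,"ry":0,"rz":0,"hand":0.0}]'
python3 -m pendant '[{"dx":0,"dy":0,"dz":0.002,"rx":0,"ry":0,"rz":0,"hand":0.0},{"dx":0,"dy":0,"dz":0,"rx":0,"ry":0,"rz":0,"hand":0.0},{"dx":0,"dy":0,"dz":0,"rx":0,"ry":0,"rz":0,"hand":0.0}]'
```

```text
clock: 4.95
position: [0.526, -0.2143, 0.1]
ee_rot: [-0.001, 0.757, 0.653, -0.0]
contact_force: [0.0, 0.6, 0.4]
width: 0.0002
gripper_force: 0.0


clock: 5.2
position: [0.5263, -0.2145, 0.0984]
ee_rot: [-0.0, 0.757, 0.653, 0.0]
contact_force: [-0.8, 0.3, 0.7]
width: 0.0001
gripper_force: 0.0
clock: 5.45
position: [0.5263, -0.2145, 0.0964]
ee_rot: [-0.0, 0.757, 0.653, 0.0]
contact_force: [0.6, -0.9, -1.7]
width: 0.0005
gripper_force: 0.0
```

```bash

python3 -m pendant '[{"dx":0,"dy":0,"dz":0.002,"rx":0,"ry":0,"rz":0,"hand":0.0},{"dx":0,"dy":0,"dz":0,"rx":0,"ry":0,"rz":0,"hand":0.0},{"dx":0,"dy":0,"dz":0,"rx":0,"ry":0,"rz":0,"hand":0.0}]' | grep -E 'pos|force'
python3 -m pendant '[{"dx":0,"dy":0,"dz":0.001,"rx":0,"ry":0,"rz":0,"hand":0.0},{"dx":0,"dy":0,"dz":0,"rx":0,"ry":0,"rz":0,"hand":0.0},{"dx":0,"dy":0,"dz":0,"rx":0,"ry":0,"rz":0,"hand":0.0}]'| grep -E 'pos|force'
python3 -m pendant '[{"dx":0,"dy":0,"dz":0.001,"rx":0,"ry":0,"rz":0,"hand":0.0},{"dx":0,"dy":0,"dz":0,"rx":0,"ry":0,"rz":0,"hand":0.0},{"dx":0,"dy":0,"dz":0,"rx":0,"ry":0,"rz":0,"hand":0.0}]'| grep -E 'pos|force'
```

```text
position: [0.5263, -0.2145, 0.0943]
contact_force: [-0.5, 0.7, 0.5]
gripper_force: 0.0
position: [0.5264, -0.2145, 0.0934]
contact_force: [0.7, 0.2, 0.4]
gripper_force: 0.0
position: [0.5263, -0.2145, 0.0924]
contact_force: [-0.1, 0.2, -0.4]
gripper_force: 0.0
```

```bash

python3 -m pendant '[{"dx":0,"dy":0,"dz":0.0015,"rx":0,"ry":0,"rz":0,"hand":0.0},{"dx":0,"dy":0,"dz":0,"rx":0,"ry":0,"rz":0,"hand":0.0},{"dx":0,"dy":0,"dz":0,"rx":0,"ry":0,"rz":0,"hand":0.0}]' | grep -E 'pos|t_force'
python3 -m pendant '[{"dx":0,"dy":0,"dz":0.0015,"rx":0,"ry":0,"rz":0,"hand":0.0},{"dx":0,"dy":0,"dz":0,"rx":0,"ry":0,"rz":0,"hand":0.0},{"dx":0,"dy":0,"dz":0,"rx":0,"ry":0,"rz":0,"hand":0.0}]'| grep -E 'pos|t_force'
python3 -m pendant '[{"dx":0,"dy":0,"dz":0.0015,"rx":0,"ry":0,"rz":0,"hand":0.0},{"dx":0,"dy":0,"dz":0,"rx":0,"ry":0,"rz":0,"hand":0.0},{"dx":0,"dy":0,"dz":0,"rx":0,"ry":0,"rz":0,"hand":0.0}]'| grep -E 'pos|t_force'
python3 -c "
from h import *
s=img('scene');p=manip.get_state()['position']
big=crop(s,240,120,75,75,8)
for z in (0,.03,.04): cv2.circle(big,tuple(int(v) for v in (pj(s,p+[0,0,z])-[240,120]+.5)*8),3,(0,255,0),-1)
cv2.imwrite('pics/a4.png',big)"
```

```text
position: [0.5263, -0.2145, 0.0908]
contact_force: [0.4, -0.1, -0.3]
position: [0.5263, -0.2145, 0.0894]
contact_force: [0.6, 0.6, -1.0]
position: [0.5267, -0.2147, 0.0886]
contact_force: [-1.6, 0.7, 4.9]
```

View pics/a4.png

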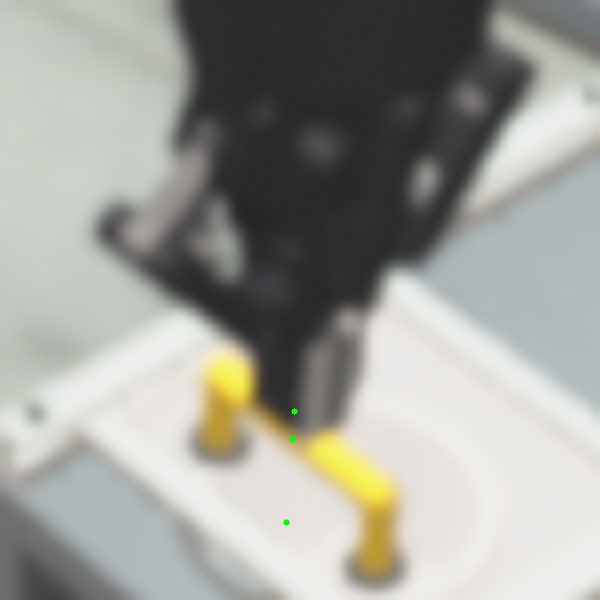

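The shut tips touched the bar at reported z = 0.0888, so the true tip is 36 mm above the reported TCP. The view agrees: the tip rests on the bar at (310,425). I'll apply this offset from here on.

```bash

python3 -m pendant '[{"dx":0,"dy":0,"dz":-0.02,"rx":0,"ry":0,"rz":0,"hand":0.045},{"dx":0,"dy":0,"dz":0,"rx":0,"ry":0,"rz":0,"hand":0.045},{"dx":0,"dy":0,"dz":0,"rx":0,"ry":0,"rz":0,"hand":0.045},{"dx":0,"dy":0,"dz":0,"rx":0,"ry":0,"rz":0,"hand":0.045},{"dx":0,"dy":0,"dz":0.02,"rx":0,"ry":0,"rz":0,"hand":0.045},{"dx":0,"dy":0,"dz":0.018,"rx":0,"ry":0,"rz":0,"hand":0.045},{"dx":0,"dy":0,"dz":0,"rx":0,"ry":0,"rz":0,"hand":0.045},{"dx":0,"dy":0,"dz":0,"rx":0,"ry":0,"rz":0,"hand":0.0},{"dx":0,"dy":0,"dz":0,"rx":0,"ry":0,"rz":0,"hand":0.0},{"dx":0,"dy":0,"dz":0,"rx":0,"ry":0,"rz":0,"hand":0.0},{"dx":0,"dy":0,"dz":0,"rx":0,"ry":0,"rz":0,"hand":0.0},{"dx":0,"dy":0,"dz":0,"rx":0,"ry":0,"rz":0,"hand":0.0}]' 30
python3 -c "
from h import *
p=manip.get_state()['position']
go(p[0]+.112*.9895,p[1]-.112*.144,p[2])"
```

```text
clock: 8.0
position: [0.527, -0.2149, 0.0708]
ee_rot: [0.001, 0.757, 0.653, 0.0]
contact_force: [1.0, -1.0, 0.3]
width: 0.0087
gripper_force: 29.4
t 8.0 pos [ 0.527  -0.2149  0.0708] yaw -8.4 tilt [ 1.6e-03 -9.0e-04 -1.0e+00] w 0.00872141490259387 F [ 1.  -1.   0.3]
shift [0.0002 0.112  0.0002]
```

```bash

python3 -m pendant '[{"dx":0,"dy":0.006,"dz":0,"rx":0,"ry":0,"rz":0,"hand":0},{"dx":0,"dy":0.012,"dz":0,"rx":0,"ry":0,"rz":0,"hand":0},{"dx":0,"dy":0.015,"dz":0,"rx":0,"ry":0,"rz":0,"hand":0},{"dx":0,"dy":0.015,"dz":0,"rx":0,"ry":0,"rz":0,"hand":0},{"dx":0,"dy":0.015,"dz":0,"rx":0,"ry":0,"rz":0,"hand":0},{"dx":0,"dy":0.015,"dz":0,"rx":0,"ry":0,"rz":0,"hand":0},{"dx":0,"dy":0.012,"dz":0,"rx":0,"ry":0,"rz":0,"hand":0},{"dx":0,"dy":0.01,"dz":0,"rx":0,"ry":0,"rz":0,"hand":0},{"dx":0,"dy":0.008,"dz":0,"rx":0,"ry":0,"rz":0,"hand":0},{"dx":0,"dy":0.004,"dz":0,"rx":0,"ry":0,"rz":0,"hand":0},{"dx":0,"dy":0,"dz":0,"rx":0,"ry":0,"rz":0,"hand":0},{"dx":0,"dy":0,"dz":0,"rx":0,"ry":0,"rz":0,"hand":0}]'
python3 -c "
from h import *
go(.5270+.112*.9895,-.2149-.112*.144,.0708)
t=img('scene')
def f(d): 
    a=d['frame'].astype(int);m=(a[...,0]>200)&(a[...,1]>160)&(a[...,2]<90);v,u=np.nonzero(m);return u.mean(),v.mean(),m.sum()
print(f(t), pj(t,[.5265+.1108,-.2155-.0161,.12]))"
```

```text
clock: 9.0
position: [0.6249, -0.2292, 0.0706]
ee_rot: [-0.009, 0.757, 0.654, -0.008]
contact_force: [-24.3, 1.6, 18.4]
width: 0.0088
gripper_force: 31.6
t 9.0 pos [ 0.6249 -0.2292  0.0706] yaw -8.33 tilt [-0.0242  0.0039 -0.9997] w 0.008759173429420375 F [-24.3   1.6  18.4]
shift [ 0.0001  0.013  -0.0005]
(np.float64(317.82608695652175), np.float64(158.1304347826087), np.int64(23)) [314.21271596 151.41045048]
```

```bash

python3 -m pendant '[{"dx":0,"dy":-0.009,"dz":0,"rx":0,"ry":0,"rz":0,"hand":0},{"dx":0,"dy":0,"dz":0,"rx":0,"ry":0,"rz":0,"hand":0},{"dx":0,"dy":0,"dz":0,"rx":0,"ry":0,"rz":0,"hand":0.05},{"dx":0,"dy":0,"dz":0,"rx":0,"ry":0,"rz":0,"hand":0.05},{"dx":0,"dy":0,"dz":0,"rx":0,"ry":0,"rz":0,"hand":0.05},{"dx":0,"dy":0,"dz":-0.02,"rx":0,"ry":0,"rz":0,"hand":0.05},{"dx":0,"dy":0,"dz":-0.02,"rx":0,"ry":0,"rz":0,"hand":0.05},{"dx":0,"dy":0,"dz":-0.03,"rx":0,"ry":0,"rz":0,"hand":0.05},{"dx":0,"dy":0,"dz":-0.04,"rx":0,"ry":0,"rz":0,"hand":0.05},{"dx":0,"dy":0,"dz":-0.03,"rx":0,"ry":0,"rz":0,"hand":0.05},{"dx":0,"dy":0,"dz":0,"rx":0,"ry":0,"rz":0,"hand":0.05}]'
python3 -c "
from h import *
go(.5270+.112*.9895,-.2149-.112*.144,.0708)
s=img('scene')
a=s['frame'].astype(int);m=(a[...,0]>190)&(a[...,1]>140)&(a[...,2]<120)&(a[...,0]-a[...,2]>90);v,u=np.nonzero(m)
print(m.sum(),u.min(),u.max(),v.min(),v.max())
cv2.imwrite('pics/a5.png',np.hstack([crop(s,225,110,160,120,4)]))"
```

```text
clock: 9.97
position: [0.6331, -0.2313, 0.2179]
ee_rot: [0.007, 0.757, 0.654, 0.003]
contact_force: [0.9, 0.1, 0.7]
width: 0.05
gripper_force: 0.0
t 9.9667 pos [ 0.6331 -0.2313  0.2179] yaw -8.38 tilt [ 0.0139 -0.0061 -0.9999] w 0.049993182495888355 F [0.9 0.1 0.7]
shift [0.0016 0.0025 0.1471]
537 300 511 146 273
```

View pics/a5.png

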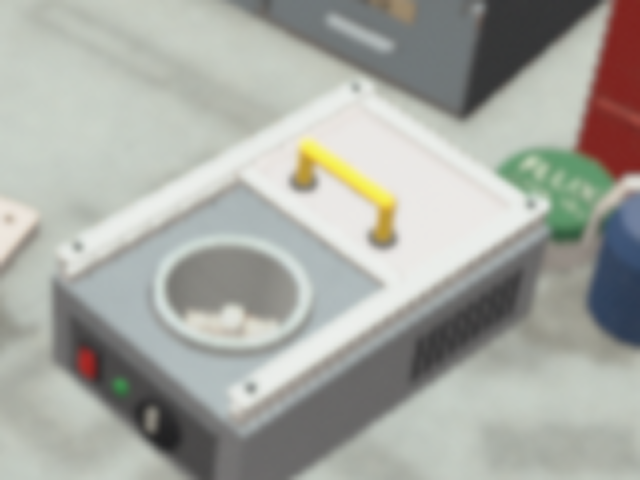

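The view shows the guard moved to the back. The handle's ends are at (304,146) and (390,202) in the crop, and the open bowl's rim is centred near (232,291).

```bash
python3 -c "
from h import *
s=img('scene')
q=lambda c,k,o,z:unproj(s,((c[0]+.5)/k-.5+o[0],(c[1]+.5)/k-.5+o[1]),z)
h1=(q((185,207),5,(230,125),.12)+q((295,286),5,(230,125),.12))/2
h2=(q((304,146),4,(225,110),.12)+q((390,202),4,(225,110),.12))/2
print(h1,h2,'travel',(h2-h1)@[.9895,-.1444,0])
print('bowl',q((232.5,290.5),4,(225,110),.086),q((232,293),4,(225,110),.086))
print('stem',q((186,60),5,(330,245),.07))
# rear edge check: front edge of window at (242,178)-(384,285)
print(((q((242,178),4,(225,110),.094)+q((384,285),4,(225,110),.094))/2))
g=s['frame'];t=img('top')
go(.5075,-.449,.16)"
```

```text
[ 0.5289675  -0.21632495  0.12      ] [ 0.62860172 -0.22985374  0.12      ] travel 0.10054161563644573
bowl [ 0.54535315 -0.21999698  0.086     ] [ 0.543688   -0.22097534  0.086     ]
stem [ 0.50758923 -0.45152997  0.07      ]
[ 0.60400733 -0.22730632  0.094     ]
t 10.1167 pos [ 0.6287 -0.2294  0.2095] yaw -8.39 tilt [ 3.e-04  3.e-04 -1.e+00] w 0.05020224694343829 F [ 0.4 -0.5 -0.3]
shift [-0.2349 -0.0879  0.0494]
```

```bash
python3 -c "
from h import *
s=img('scene');t=img('top')
q=lambda d,c,k,o,z:unproj(d,((c[0]+.5)/k-.5+o[0],(c[1]+.5)/k-.5+o[1]),z)
f=lambda p:((p-[.600,-.225,0])@[.9895,-.1444,0]).round(4)
# window front/rear edges at start, top crop
for a,b in (((65,440),(308,470)),((62,452),(300,490)),((95,240),(338,270)),((95,255),(335,290))): print('top',f((q(t,a,5,(230,90),.094)+q(t,b,5,(230,90),.094))/2))
print('scene start front',f((q(s,(100,245),5,(230,125),.094)+q(s,(275,395),5,(230,125),.094))/2),'rear',f((q(s,(285,140),5,(230,125),.094)+q(s,(475,275),5,(230,125),.094))/2))
print('rail ends',f(q(s,(55,265),4,(225,110),.098)),f(q(s,(545,205),4,(225,110),.098)))
"
```

```text
top -0.0917
top -0.0999
top 0.0076
top -0.0011
scene start front -0.0985 rear 0.012
rail ends -0.1226 0.1142
```

```bash

python3 -m pendant '[{"dx":-0.0336,"dy":-0.0126,"dz":0,"rx":0,"ry":0,"rz":0,"hand":0.05},{"dx":-0.0336,"dy":-0.0126,"dz":0,"rx":0,"ry":0,"rz":0,"hand":0.05},{"dx":-0.0336,"dy":-0.0126,"dz":0,"rx":0,"ry":0,"rz":0,"hand":0.05},{"dx":-0.0336,"dy":-0.0126,"dz":0,"rx":0,"ry":0,"rz":0,"hand":0.05},{"dx":-0.0336,"dy":-0.0126,"dz":0,"rx":0,"ry":0,"rz":0,"hand":0.05},{"dx":-0.0336,"dy":-0.0126,"dz":0,"rx":0,"ry":0,"rz":0,"hand":0.05},{"dx":-0.0336,"dy":-0.0126,"dz":0,"rx":0,"ry":0,"rz":0,"hand":0.05},{"dx":0,"dy":0,"dz":0.03,"rx":0,"ry":0,"rz":0,"hand":0.05},{"dx":0,"dy":0,"dz":0.035,"rx":0,"ry":0,"rz":0,"hand":0.05},{"dx":0,"dy":0,"dz":0.035,"rx":0,"ry":0,"rz":0,"hand":0.05},{"dx":0,"dy":0,"dz":0,"rx":0,"ry":0,"rz":0,"hand":0.05},{"dx":0,"dy":0,"dz":0,"rx":0,"ry":0,"rz":0,"hand":0.05}]'
python3 -c "
from h import *
go(.5075,-.449,.011)
s=img('scene');t=img('top')
p=manip.get_state()['position']
for d in(s,t):
    a=d['frame'].astype(int);m=(a[...,0]>180)&(a[...,1]<80)&(a[...,2]<80)
    e=pj(d,[.5075,-.449,.07]);vv,uu=np.mgrid[:384,:512];m&=(abs(uu-e[0])<12)&(abs(vv-e[1])<12)
    v,u=np.nonzero(m);print(m.sum(), e, u.mean() if len(u) else 0, v.mean() if len(u) else 0)
    if len(u): print(unproj(d,(u.mean(),v.mean()),.07))
"
```

```text
clock: 11.22
position: [0.505, -0.4477, 0.1066]
ee_rot: [-0.004, 0.757, 0.653, -0.0]
contact_force: [-0.1, -0.7, 0.1]
width: 0.0501
gripper_force: 0.0
t 11.2167 pos [ 0.505  -0.4477  0.1066] yaw -8.41 tilt [-0.0051  0.0058 -1.    ] w 0.05013241488988226 F [-0.1 -0.7  0.1]
shift [-0.0014  0.0032  0.0955]
27 [365.59873006 255.89645452] 366.5925925925926 257.0740740740741
[ 0.50638151 -0.45180656  0.07      ]
0 [362.35160574 182.73676538] 0 0
```

```bash

python3 -m pendant '[{"dx":-0.001,"dy":0.002,"dz":0.03,"rx":0,"ry":0,"rz":0,"hand":0.05},{"dx":0,"dy":0,"dz":0.03,"rx":0,"ry":0,"rz":0,"hand":0.05},{"dx":0,"dy":0,"dz":0.015,"rx":0,"ry":0,"rz":0,"hand":0.05},{"dx":0,"dy":0,"dz":0.01,"rx":0,"ry":0,"rz":0,"hand":0.05},{"dx":0,"dy":0,"dz":0.005,"rx":0,"ry":0,"rz":0,"hand":0.05},{"dx":0,"dy":0,"dz":0,"rx":0,"ry":0,"rz":0,"hand":0.05},{"dx":0,"dy":0,"dz":0,"rx":0,"ry":0,"rz":0,"hand":0.05}]'
python3 -c "
from h import *
go(.507,-.4495,.0105)"
```

```text
clock: 11.9
position: [0.5096, -0.4517, 0.0218]
ee_rot: [0.002, 0.757, 0.653, 0.0]
contact_force: [-0.3, 0.2, 1.1]
width: 0.0498
gripper_force: 0.0
t 11.9 pos [ 0.5096 -0.4517  0.0218] yaw -8.39 tilt [ 0.0023 -0.0024 -1.    ] w 0.049796359316105925 F [-0.3  0.2  1.1]
shift [ 0.0018 -0.003   0.0113]
```

```bash

python3 -m pendant '[{"dx":0.002,"dy":-0.002,"dz":0.005,"rx":0,"ry":0,"rz":0,"hand":0.05},{"dx":0,"dy":0,"dz":0.003,"rx":0,"ry":0,"rz":0,"hand":0.05},{"dx":0,"dy":0,"dz":0,"rx":0,"ry":0,"rz":0,"hand":0.05},{"dx":0,"dy":0,"dz":0,"rx":0,"ry":0,"rz":0,"hand":0.05},{"dx":0,"dy":0,"dz":0,"rx":0,"ry":0,"rz":0,"hand":0.05}]'
python3 -c "
from h import *
go(.507,-.4495,.0105)"
```

```text
clock: 12.32
position: [0.5069, -0.4485, 0.0122]
ee_rot: [0.0, 0.757, 0.653, 0.0]
contact_force: [0.2, 0.2, -0.3]
width: 0.0504
gripper_force: 0.0
t 12.3167 pos [ 0.5069 -0.4485  0.0122] yaw -8.41 tilt [ 4.e-04 -3.e-04 -1.e+00] w 0.050442214178231866 F [ 0.2  0.2 -0.3]
shift [-0.001   0.0002  0.0017]
```

```bash

python3 -m pendant '[{"dx":0,"dy":0,"dz":0.001,"rx":0,"ry":0,"rz":0,"hand":0.03},{"dx":0,"dy":0,"dz":0,"rx":0,"ry":0,"rz":0,"hand":0.022},{"dx":0,"dy":0,"dz":0,"rx":0,"ry":0,"rz":0,"hand":0.018},{"dx":0,"dy":0,"dz":0,"rx":0,"ry":0,"rz":0,"hand":0.014},{"dx":0,"dy":0,"dz":0,"rx":0,"ry":0,"rz":0,"hand":0.01},{"dx":0,"dy":0,"dz":0,"rx":0,"ry":0,"rz":0,"hand":0.0},{"dx":0,"dy":0,"dz":0,"rx":0,"ry":0,"rz":0,"hand":0.0},{"dx":0,"dy":0,"dz":0,"rx":0,"ry":0,"rz":0,"hand":0.0}]' 60
python3 -c "
from h import *
go(.507,-.4495,.0105)"
```

```text
clock: 12.98
position: [0.5071, -0.4486, 0.0111]
ee_rot: [0.0, 0.757, 0.653, 0.0]
contact_force: [1.1, 0.1, 0.0]
width: 0.0137
gripper_force: 58.5
t 12.9833 pos [ 0.5071 -0.4486  0.0111] yaw -8.41 tilt [ 7.e-04 -3.e-04 -1.e+00] w 0.01366650737499203 F [1.1 0.1 0. ]
shift [-0.0009  0.      0.0006]
```

```bash
cat > bowl.py <<'E'
from h import *
def fit(d,lab,c0,z,rp,rn,R0=.008):
    g=cv2.cvtColor(d["frame"],cv2.COLOR_RGB2GRAY).astype(np.float32)
    th=np.linspace(0,2*np.pi,72,endpoint=False)
    def ring(x,y,r):
        p=np.array([pj(d,[x+r*np.cos(a),y+r*np.sin(a),z]) for a in th[::2]],np.float32)
        return cv2.remap(g,p[:,0:1],p[:,1:2],cv2.INTER_LINEAR).ravel()
    best=[]
    for x in np.arange(c0[0]-R0,c0[0]+R0+1e-6,.001):
        for y in np.arange(c0[1]-R0,c0[1]+R0+1e-6,.001):
            best.append((sum(ring(x,y,r).mean() for r in rp)/len(rp)-sum(ring(x,y,r).mean() for r in rn)/len(rn),x,y))
    best.sort(reverse=True); b=np.array(best[:6]); print(lab,b[0].round(4),"avg",b[:,1:].mean(0).round(4))
if __name__=="__main__":
    for n in("scene","top"):
        fit(img(n),n,(.5453,-.2176),.086,(.038,.0405),(.033,.0465))
E
python3 bowl.py
```

```text
scene [36.9062  0.5463 -0.2186] avg [ 0.5461 -0.2188]
top [29.2808  0.5443 -0.2156] avg [ 0.5438 -0.2156]
```

```bash

python3 -m pendant '[{"dx":0,"dy":0,"dz":-0.005,"rx":0,"ry":0,"rz":0,"hand":0.0},{"dx":0,"dy":0,"dz":-0.015,"rx":0,"ry":0,"rz":0,"hand":0.0},{"dx":0,"dy":0,"dz":-0.02,"rx":0,"ry":0,"rz":0,"hand":0.0},{"dx":0,"dy":0,"dz":-0.02,"rx":0,"ry":0,"rz":0,"hand":0.0},{"dx":0,"dy":0,"dz":-0.02,"rx":0,"ry":0,"rz":0,"hand":0.0},{"dx":0,"dy":0,"dz":-0.02,"rx":0,"ry":0,"rz":0,"hand":0.0},{"dx":0,"dy":0,"dz":-0.02,"rx":0,"ry":0,"rz":0,"hand":0.0},{"dx":0,"dy":0,"dz":-0.015,"rx":0,"ry":0,"rz":0,"hand":0.0},{"dx":0,"dy":0,"dz":0,"rx":0,"ry":0,"rz":0,"hand":0.0},{"dx":0,"dy":0,"dz":0,"rx":0,"ry":0,"rz":0,"hand":0.0}]'
python3 -c "
from h import *
go(.545,-.2175,.13)"
```

```text
clock: 13.92
position: [0.5065, -0.4483, 0.1461]
ee_rot: [0.0, 0.757, 0.653, -0.0]
contact_force: [0.1, 0.7, -3.9]
width: 0.0137
gripper_force: 58.7
t 13.9167 pos [ 0.5065 -0.4483  0.1461] yaw -8.41 tilt [-0.e+00 -2.e-04 -1.e+00] w 0.013724032587014883 F [ 0.1  0.7 -3.9]
shift [0.234  0.0043 0.0161]
```

```bash

python3 -m pendant '[{"dx":0.01,"dy":0,"dz":0,"rx":0,"ry":0,"rz":0,"hand":0.0},{"dx":0.022,"dy":0,"dz":0,"rx":0,"ry":0,"rz":0,"hand":0.0},{"dx":0.03,"dy":0,"dz":0,"rx":0,"ry":0,"rz":0,"hand":0.0},{"dx":0.035,"dy":0,"dz":0,"rx":0,"ry":0,"rz":0,"hand":0.0},{"dx":0.035,"dy":0.002,"dz":0,"rx":0,"ry":0,"rz":0,"hand":0.0},{"dx":0.035,"dy":0.002,"dz":0,"rx":0,"ry":0,"rz":0,"hand":0.0},{"dx":0.03,"dy":0,"dz":0,"rx":0,"ry":0,"rz":0,"hand":0.0},{"dx":0.022,"dy":0,"dz":0,"rx":0,"ry":0,"rz":0,"hand":0.0},{"dx":0.01,"dy":0,"dz":0,"rx":0,"ry":0,"rz":0,"hand":0.0},{"dx":0.005,"dy":0,"dz":0,"rx":0,"ry":0,"rz":0,"hand":0.0},{"dx":0,"dy":0,"dz":0,"rx":0,"ry":0,"rz":0,"hand":0.0},{"dx":0,"dy":0,"dz":0,"rx":0,"ry":0,"rz":0,"hand":0.0}]'
python3 -c "
from h import *
go(.5450,-.2172,.115)
s=img('scene')
p=manip.get_state()['position']
a=s['frame'].astype(int);m=(a[...,2]>120)&(a[...,2]-a[...,0]>70)
vv,uu=np.mgrid[:384,:512];e=pj(s,p+[0,0,.02]);print(e);m&=(abs(uu-e[0])<45)&(abs(vv-e[1])<45)
c=max(cv2.findContours(m.astype(np.uint8),0,2)[0],key=cv2.contourArea)
print(cv2.fitEllipse(cv2.convexHull(c)),cv2.contourArea(c),cv2.boundingRect(c))
big=crop(s,220,80,130,130,4)
for q in ([.5451,-.2172,.086],): 
  for th in np.linspace(0,6.28,40): cv2.circle(big,tuple(int(v) for v in (pj(s,[q[0]+.0485*np.cos(th),q[1]+.0485*np.sin(th),.135+.022])-[220,80]+.5)*4),1,(0,255,0),-1)
cv2.imwrite('pics/a6.png',big)"
```

```text
clock: 14.92
position: [0.5447, -0.2183, 0.1454]
ee_rot: [-0.0, 0.757, 0.653, -0.001]
contact_force: [0.5, 0.4, -2.0]
width: 0.0138
gripper_force: 58.7
t 14.9167 pos [ 0.5447 -0.2183  0.1454] yaw -8.41 tilt [-8.e-04 -6.e-04 -1.e+00] w 0.013791954411212125 F [ 0.5  0.4 -2. ]
shift [0.0011 0.0002 0.0304]
[284.47652974 153.70181646]
((284.5494384765625, 159.36888122558594), (33.59932327270508, 47.41327667236328), 94.54286193847656) 1089.0 (261, 144, 48, 33)
```

```bash
python3 -c "
from h import *
s=img('scene')
for z in(.145,.151,.157):print(unproj(s,(284.55,159.37),z))"
python3 -m pendant '[{"dx":0.0,"dy":0,"dz":0.01,"rx":0,"ry":0,"rz":0,"hand":0.0},{"dx":0.0,"dy":0,"dz":0.015,"rx":0,"ry":0,"rz":0,"hand":0.0},{"dx":0,"dy":0,"dz":0.01,"rx":0,"ry":0,"rz":0,"hand":0.0},{"dx":0,"dy":0,"dz":0.004,"rx":0,"ry":0,"rz":0,"hand":0.0},{"dx":0,"dy":0,"dz":0,"rx":0,"ry":0,"rz":0,"hand":0.0},{"dx":0,"dy":0,"dz":0,"rx":0,"ry":0,"rz":0,"hand":0.0},{"dx":0,"dy":0,"dz":0,"rx":0,"ry":0,"rz":0,"hand":0.0}]'
python3 -c "
from h import *
go(.5450,-.2172,.086)"
```

```text
[ 0.5505691  -0.21597796  0.145     ]
[ 0.54498493 -0.21988202  0.151     ]
[ 0.53940076 -0.22378608  0.157     ]
clock: 15.6
position: [0.5455, -0.2179, 0.1075]
ee_rot: [0.001, 0.757, 0.653, 0.0]
contact_force: [0.4, -0.3, -2.9]
width: 0.0137
gripper_force: 58.7
t 15.6 pos [ 0.5455 -0.2179  0.1075] yaw -8.42 tilt [ 1.1e-03 -5.0e-04 -1.0e+00] w 0.013692345587997314 F [ 0.4 -0.3 -2.9]
shift [ 0.0006 -0.0006  0.0215]
```

```bash

python3 -m pendant '[{"dx":0.0007,"dy":0,"dz":0.004,"rx":0,"ry":0,"rz":0,"hand":0.0},{"dx":0.0,"dy":0,"dz":0.003,"rx":0,"ry":0,"rz":0,"hand":0.0},{"dx":0,"dy":0,"dz":0.001,"rx":0,"ry":0,"rz":0,"hand":0.0},{"dx":0,"dy":0,"dz":0,"rx":0,"ry":0,"rz":0,"hand":0.0},{"dx":0,"dy":0,"dz":0,"rx":0,"ry":0,"rz":0,"hand":0.0}]' | grep -E 'pos|t_f'
python3 -m pendant '[{"dx":0,"dy":0,"dz":0.002,"rx":0,"ry":0,"rz":0,"hand":0.0},{"dx":0.0,"dy":0,"dz":0.002,"rx":0,"ry":0,"rz":0,"hand":0.0},{"dx":0,"dy":0,"dz":0,"rx":0,"ry":0,"rz":0,"hand":0.0},{"dx":0,"dy":0,"dz":0,"rx":0,"ry":0,"rz":0,"hand":0.0}]'| grep -E 'pos|t_f'
python3 -m pendant '[{"dx":0,"dy":0,"dz":0.0015,"rx":0,"ry":0,"rz":0,"hand":0.0},{"dx":0.0,"dy":0,"dz":0.0015,"rx":0,"ry":0,"rz":0,"hand":0.0},{"dx":0,"dy":0,"dz":0,"rx":0,"ry":0,"rz":0,"hand":0.0},{"dx":0,"dy":0,"dz":0,"rx":0,"ry":0,"rz":0,"hand":0.0}]'| grep -E 'pos|t_f'
```

```text
position: [0.545, -0.2167, 0.0989]
contact_force: [0.2, -0.2, -3.8]
position: [0.5449, -0.2167, 0.0948]
contact_force: [-0.6, -0.2, -2.8]
position: [0.545, -0.2167, 0.0918]
contact_force: [0.2, -0.5, -2.7]
```

```bash

python3 -m pendant '[{"dx":0,"dy":0,"dz":0.002,"rx":0,"ry":0,"rz":0,"hand":0.0},{"dx":0.0,"dy":0,"dz":0.002,"rx":0,"ry":0,"rz":0,"hand":0.0},{"dx":0,"dy":0,"dz":0,"rx":0,"ry":0,"rz":0,"hand":0.0},{"dx":0,"dy":0,"dz":0,"rx":0,"ry":0,"rz":0,"hand":0.0}]'| grep -E 'pos|t_f'
python3 -m pendant '[{"dx":0,"dy":0,"dz":0.0015,"rx":0,"ry":0,"rz":0,"hand":0.0},{"dx":0.0,"dy":0,"dz":0.001,"rx":0,"ry":0,"rz":0,"hand":0.0},{"dx":0,"dy":0,"dz":0,"rx":0,"ry":0,"rz":0,"hand":0.0},{"dx":0,"dy":0,"dz":0,"rx":0,"ry":0,"rz":0,"hand":0.0}]'| grep -E 'pos|t_f'
```

```text
position: [0.5449, -0.2167, 0.0877]
contact_force: [-0.2, -0.8, -2.2]
position: [0.545, -0.2168, 0.0854]
contact_force: [0.4, 0.3, -2.3]
```

```bash

python3 -m pendant '[{"dx":0,"dy":0,"dz":0.001,"rx":0,"ry":0,"rz":0,"hand":0.0},{"dx":0.0,"dy":0,"dz":0,"rx":0,"ry":0,"rz":0,"hand":0.0},{"dx":0,"dy":0,"dz":0,"rx":0,"ry":0,"rz":0,"hand":0.0}]'| grep -E 'pos|t_f'
python3 -m pendant '[{"dx":0,"dy":0,"dz":0.001,"rx":0,"ry":0,"rz":0,"hand":0.0},{"dx":0.0,"dy":0,"dz":0,"rx":0,"ry":0,"rz":0,"hand":0.0},{"dx":0,"dy":0,"dz":0,"rx":0,"ry":0,"rz":0,"hand":0.0}]'| grep -E 'pos|t_f'
```

```text
position: [0.5453, -0.2168, 0.0852]
contact_force: [-0.9, 0.9, 3.5]
position: [0.5453, -0.2169, 0.0852]
contact_force: [-2.4, 0.4, 9.2]
```

```bash

python3 -m pendant '[{"dx":0,"dy":0,"dz":-0.0015,"rx":0,"ry":0,"rz":0,"hand":0.0},{"dx":0,"dy":0,"dz":0,"rx":0,"ry":0,"rz":0,"hand":0.0},{"dx":0,"dy":0,"dz":0,"rx":0,"ry":0,"rz":0,"hand":0.06},{"dx":0,"dy":0,"dz":0,"rx":0,"ry":0,"rz":0,"hand":0.06},{"dx":0,"dy":0,"dz":0,"rx":0,"ry":0,"rz":0,"hand":0.06},{"dx":0,"dy":0,"dz":0,"rx":0,"ry":0,"rz":0,"hand":0.06},{"dx":0,"dy":0,"dz":0,"rx":0,"ry":0,"rz":0,"hand":0.06},{"dx":0,"dy":0,"dz":0,"rx":0,"ry":0,"rz":0,"hand":0.06}]'
python3 -c "
from h import *
go(.5453,-.2169,.0612)
s=img('scene');b=crop(s,230,90,120,120,5);cv2.imwrite('pics/a7.png',b)"
```

```text
clock: 18.52
position: [0.5451, -0.2168, 0.0849]
ee_rot: [-0.0, 0.757, 0.653, 0.0]
contact_force: [0.6, -0.4, 0.5]
width: 0.0597
gripper_force: 0.0
t 18.5167 pos [ 0.5451 -0.2168  0.0849] yaw -8.41 tilt [-0.e+00  1.e-04 -1.e+00] w 0.059740727197666446 F [ 0.6 -0.4  0.5]
shift [-0.      0.0002  0.0237]
```

View pics/a7.png

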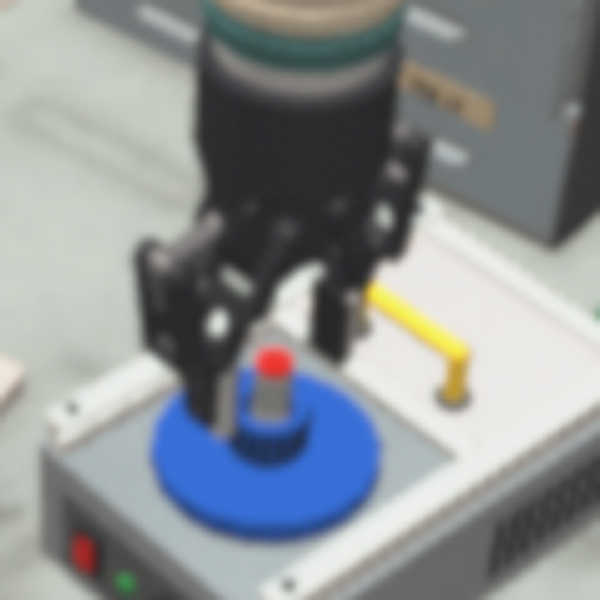

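The cover and lid are seated flat. The fingers at (220,430) and (330,355) straddle the stem at (272,385), and the handle is well behind them. I'll go down to the collar and grip.

```bash

python3 -m pendant '[{"dx":0,"dy":0,"dz":0.008,"rx":0,"ry":0,"rz":0,"hand":0.06},{"dx":0,"dy":0,"dz":0.008,"rx":0,"ry":0,"rz":0,"hand":0.06},{"dx":0,"dy":0,"dz":0.004,"rx":0,"ry":0,"rz":0,"hand":0.06},{"dx":0,"dy":0,"dz":0.002,"rx":0,"ry":0,"rz":0,"hand":0.06},{"dx":0,"dy":0,"dz":0,"rx":0,"ry":0,"rz":0,"hand":0.06},{"dx":0,"dy":0,"dz":0,"rx":0,"ry":0,"rz":0,"hand":0.06}]'
python3 -m pendant '[{"dx":0,"dy":0,"dz":0,"rx":0,"ry":0,"rz":0,"hand":0.045},{"dx":0,"dy":0,"dz":0,"rx":0,"ry":0,"rz":0,"hand":0.038},{"dx":0,"dy":0,"dz":0,"rx":0,"ry":0,"rz":0,"hand":0.034},{"dx":0,"dy":0,"dz":0,"rx":0,"ry":0,"rz":0,"hand":0.03},{"dx":0,"dy":0,"dz":0,"rx":0,"ry":0,"rz":0,"hand":0.02},{"dx":0,"dy":0,"dz":0,"rx":0,"ry":0,"rz":0,"hand":0.01},{"dx":0,"dy":0,"dz":0,"rx":0,"ry":0,"rz":0,"hand":0.01},{"dx":0,"dy":0,"dz":0,"rx":0,"ry":0,"rz":0,"hand":0.01}]' 50
```

```text
clock: 19.07
position: [0.545, -0.2167, 0.0627]
ee_rot: [-0.0, 0.757, 0.653, -0.0]
contact_force: [-0.8, 0.5, -0.1]
width: 0.06
gripper_force: 0.0
clock: 19.73
position: [0.5454, -0.217, 0.0637]
ee_rot: [0.001, 0.757, 0.653, 0.0]
contact_force: [-0.4, -0.2, 5.5]
width: 0.0326
gripper_force: 49.5
```

```bash

python3 -m pendant '[{"dx":0,"dy":0,"dz":-0.003,"rx":0,"ry":0,"rz":0,"hand":0.01},{"dx":0,"dy":0,"dz":-0.005,"rx":0,"ry":0,"rz":0,"hand":0.01},{"dx":0,"dy":0,"dz":-0.008,"rx":0,"ry":0,"rz":0,"hand":0.01},{"dx":0,"dy":0,"dz":-0.01,"rx":0,"ry":0,"rz":0,"hand":0.01},{"dx":0,"dy":0,"dz":-0.012,"rx":0,"ry":0,"rz":0,"hand":0.01},{"dx":0,"dy":0,"dz":-0.012,"rx":0,"ry":0,"rz":0,"hand":0.01},{"dx":0,"dy":0,"dz":-0.012,"rx":0,"ry":0,"rz":0,"hand":0.01},{"dx":0,"dy":0,"dz":-0.012,"rx":0,"ry":0,"rz":0,"hand":0.01},{"dx":0,"dy":0,"dz":-0.012,"rx":0,"ry":0,"rz":0,"hand":0.01},{"dx":0,"dy":0,"dz":-0.01,"rx":0,"ry":0,"rz":0,"hand":0.01},{"dx":0,"dy":0,"dz":-0.005,"rx":0,"ry":0,"rz":0,"hand":0.01},{"dx":0,"dy":0,"dz":0,"rx":0,"ry":0,"rz":0,"hand":0.01}]'
python3 -m pendant '[{"dx":0,"dy":0,"dz":0,"rx":0,"ry":0,"rz":0,"hand":0.01},{"dx":0,"dy":0,"dz":0,"rx":0,"ry":0,"rz":0,"hand":0.01},{"dx":0,"dy":0,"dz":0,"rx":0,"ry":0,"rz":0,"hand":0.01},{"dx":0,"dy":0,"dz":0,"rx":0,"ry":0,"rz":0,"hand":0.01},{"dx":0,"dy":0,"dz":0,"rx":0,"ry":0,"rz":0,"hand":0.01},{"dx":0,"dy":0,"dz":0,"rx":0,"ry":0,"rz":0,"hand":0.01}]'
python3 - <<'E'
from h import *
s=img('scene');a=s['frame'].astype(int);vv,uu=np.mgrid[:384,:512]
def chk(lab,m,z):
    m=m.astype(np.uint8);c=max(cv2.findContours(m,0,2)[0],key=cv2.contourArea);M=cv2.boundingRect(c)
    u,v=M[0]+M[2]/2-.5,M[1]+M[3]/2-.5;print(lab,M,unproj(s,(u,v),z))
near=lambda p,r:(abs(uu-pj(s,p)[0])<r)&(abs(vv-pj(s,p)[1])<r)
chk("cover",(a[...,2]>110)&(a[...,2]-a[...,0]>60)&near([.545,-.217,.19],40),.193)
chk("stem red",(a[...,0]>150)&(a[...,1]<100)&near([.545,-.217,.144],12),.144)if ((a[...,0]>150)&(a[...,1]<100)&near([.545,-.217,.144],12)).any() else print("stem hidden")
for sh in range(-2,3): pass
print("expect lid flange px",pj(s,[.545,-.217,.091]),"darkness")
m=(a.max(2)<90)&near([.545,-.217,.091],32);c=max(cv2.findContours(m.astype(np.uint8),0,2)[0],key=cv2.contourArea);print("flange box",cv2.boundingRect(c))
print("expected flange box",[ (pj(s,[.545+.043*np.cos(t),-.217+.043*np.sin(t),.091]).round(1)).tolist() for t in np.arange(0,6.3,.785)])
E
```

```text
clock: 20.73
position: [0.5459, -0.2172, 0.1658]
ee_rot: [0.001, 0.757, 0.653, 0.001]
contact_force: [0.5, -0.6, -0.9]
width: 0.0323
gripper_force: 49.7
clock: 21.23
position: [0.5449, -0.2167, 0.1636]
ee_rot: [-0.0, 0.757, 0.653, -0.0]
contact_force: [0.0, -0.2, -1.0]
width: 0.0326
gripper_force: 49.7
cover (261, 130, 49, 31) [ 0.53963647 -0.22179107  0.193     ]
stem red (281, 162, 7, 4) [ 0.54084386 -0.22228867  0.144     ]
expect lid flange px [281.6807966  179.99195271] darkness
flange box (250, 195, 20, 17)
expected flange box [[294.0, 169.7], [279.4, 166.3], [266.1, 170.7], [261.5, 180.8], [268.7, 190.8], [284.0, 194.6], [297.9, 189.6], [301.8, 179.2], [294.0, 169.7]]
```

```bash
python3 -c "
from rig import manip
print(manip.sign_off())"
```

```text
the job is handed in; nothing more can be done
None
```

I handed the job in at about 21 s with the lid seated and the cover held about 100 mm up; the sign-off gave no verdict, and the guard, which I measured moving only 100 mm, looks about 111 mm open since it seems to have started about 10 mm along.

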